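# Clamp a gel spacer in the bench micrometer with the ratchet

## Task

Lay the long plain spacer strip flat on the work rest of the bench micrometer, pointing straight in, and slide it under the spindle until you feel its end press gently but firmly against the pin of the end stop. Then turn the ratchet knob at the very top clockwise (seen from above) until the spindle closes on the strip and the ratchet slips by about a quarter turn, no more, and let go, leaving the strip clamped and the other things on the bench undisturbed.

Things in the scene. Friction and masses are not known exactly. Their poses are not given: they have to be found in the camera images.
- spacer: the part: a plain straight dark plastic strip, 170 long x 20 wide x 6 mm thick, 20 to 40 g, lying flat and loose on the bench at the start. Origin: centre of its underside; x along its length (either end may go in first), z up.
- gauge: bench micrometer, fixed: grey base 70 mm wide (y), x -140 to +75 mm, 10 thick. Origin: on the bench under the vertical spindle axis; x points from the open feed side (nearest the robot) to the column, z up. An arm 34 wide (x -17 to +65, heights 94 to 130 mm) on a column at x 35 to 65 carries the thimble (32 diameter, heights 142 to 180) and on it the ratchet knob.
- rest_top (a point): point on top of the work rest on the spindle axis, 40 mm above the bench. The rest is a steel block 50 mm wide (y), gauge x -34 to +34 mm. An outrigger block of the same width and height at x -125 to -105 carries the strip's outer end; between them is a 71 mm gap, 30 deep, room for fingertips beside the strip. Butted on the stop pin, the strip's origin is at gauge x -73 to -63, y 0, z 40 mm.
- end_stop: steel end stop on the work rest behind the spindle, 8 x 40 x 14 mm (x, y, z of the gauge). Origin: centre of its underside, at gauge x +28 mm. From its front face (gauge x +24 mm) a stiff 8 mm stop pin sticks out to -x, set anew each time to 2 to 12 mm, not measured: find it by feel. The strip must press on it with over 2 N for a moment (about 5 N is right), never over 12 N.
- spindle: round steel spindle, 12 mm diameter. Origin: centre of its lower (measuring) face; z up. At the start the face is 9 to 16.5 mm above the rest. It moves only down (thimble clockwise from above) and up, 3 mm per rad of the thimble, and stays where left. It must never press on the strip with more than 25 N; the ratchet slips at about 15 N, but turning the thimble itself can exceed that.
- knob_top (a point): centre of the top of the ratchet knob, 222 mm above the bench on the spindle axis. The knob is a knurled steel cylinder, 22 mm diameter, 38 high (heights 184 to 222 mm), turning in place about the vertical without rising or sinking; grip it from above at any yaw and regrip as needed. Its top has a black radial line, the thimble one on its side.
- ratchet (a joint): angle (rad) the knob has slipped on the thimble: 0 at the start, grows clockwise. With the spindle free, knob and thimble turn together (drag about 0.05 N m) and it stays near 0; once the spindle bears on the strip the thimble stalls and the knob slips at about 0.095 N m. 1.0 to 3.5 rad of turning closes the spindle; then about 1.5 rad of slip is wanted, at least 0.6, never over 2.2.
- comb: bystander: a loose dark plastic gel comb with nine teeth, 130 x 34 x 5 mm. Origin on its underside near the middle.
- pipette: bystander: a loose white pipette lying on the bench, about 290 mm long. Origin on the bench, under its body.
- tube_rack: bystander: white tube rack 100 x 50 x 45 mm. Origin: centre of its underside.
- marker: bystander: a loose marker pen, 125 mm long, 18 mm thick. Origin on the bench, near its middle.
Mind the look-alikes: they are no part of the job. Leave any red or turquoise look-alike of the spacer alone.

How it is judged:
By the outcome, as a careful person would: the job done as asked, in the order asked, and still so for the second after the job is handed in, with the robot touching nothing.
It also fails if it takes over 72 s, if anything falls off the work surface, if the arm or the gripper's body presses on something with over 40 N, if the wrist force passes 120 N, or if a joint passes its speed limit or range.

## Robot

A 6-joint arm with a two-finger parallel gripper is mounted at the origin on the work surface. World frame = base frame: x ahead of the robot, y to its left, z up, the work surface at z = 0. Lengths are in m, angles in rad, forces in N, time in s.
With the tool pointing down it reaches from about 0.3 to 0.85 m from the base axis. Payload 4.2 kg.
Tool frame: the origin (TCP) lies at the very end of the fingers, on their centre line; the grasp point (between the pads) lies behind it (arm.tcp_to_grasp is the z of the grasp point in the tool frame, in m); z points along the fingers, y is the direction in which the jaws open and shut (so a half turn about z gives the same grasp; the last joint's range is limited). The gripper opens to 91 mm and grips with 3 to 60 N. Pads are 32 mm wide; open, the fingers measure 118 mm over their backs; the gripper's body (76 mm by 178 mm) begins 60 mm behind the grasp point.
Start: joints at [1.203, 0.32, 1.565, -0, 1.257, -0.02], TCP at [0.196, 0.541, 0.214] pointing down, gripper open.
Joint ranges: [-3.11, 3.11], [-0.84, 2.01], [0.21, 2.61], [-1.34, 4.49], [0.05, 2.63], [-2.56, 2.56]. Speed limits (rad/s): [2.57, 2.57, 3.14, 3.14, 3.14, 3.14].

## Interface

Orientations are given as a 3x3 rotation matrix whose columns are the frame's x, y, z axes.
In Python, from station import arm gives the robot as it stands.
- The arm moves only by the tool step_arm, never from a script. Its argument "plan" is a list that holds one entry, the list of rows, each a list of 7 numbers: the shift along the world's x, y, z in m, then the turn, a rotation vector about the world's x, y, z in degrees, then the closure, from 0 (fully open) to 1 (shut). A call has exactly 8 rows; each row shifts and turns the commanded pose from where the row before left it; what a row does not reach is not made up. A row lasts 1/8 s, in which the tool goes at most 62.5 mm and 10.7 degrees, less where a joint would pass 70% of its speed; a pose out of reach is approached as far as the arm can. A call with a gripper value outside its range is refused whole. The fingers move at their own pace and stop on an object; "squeeze" is the grip in N (left out, the last holds). Time passes only in rows, so rows that do not move let the fingers close, or fill a call up. It gives the time, the measured TCP pose, the force and the opening at its end, in the units of the state.
- arm.state(): the state, without advancing time (a new reading comes with each control period).
- arm.capture(name): name is "scene" or "side" or "wrist"; returns a dict with "img" (420x560x3 uint8, red, green, blue), "intrinsics" (3x3 intrinsics, pixels), "R" (3x3) and "t" (3): a world point X has camera coordinates R X + t. Camera axes: x right, y down, z forward; pixel columns grow to the right and rows downward; lengths in m; the calibration is good to about 2 mm. A picture is of the moment at which its call begins. There is no depth.
- arm.close_job(): hands the job in, once; it reports no verdict.
The state is a dict: "t": time; "joint_pos": joint angles; "qd": joint speeds; "joint_torque": joint torques, N m; "ee_pos": TCP position; "orientation": TCP orientation; "contact_force": force on the tool from outside, world axes, zero at the start; "torque": the same for the moment, N m; "grip_width": opening from 0.0 (shut) to 1.0 (fully open).
Only numpy, scipy, OpenCV 4.12 (cv2) and the standard library are available. Lean on these libraries where they do the work, as an engineer would, in place of code of your own. Each camera call takes 0.05 s, during which the arm holds its last target. There are 200 camera calls.

## Working session

There is one attempt and no reset: what is moved stays moved. The work goes in short steps, Python scripts to look and compute and a tool call to move; the robot and the scene stay as the last step left them, time stands still between calls to the robot, and variables do not carry over. Pictures are saved under pics/ and viewed, about 8 in all and at most 12, crops included, and the job is handed in when it is done.

Besides the shell and the picture viewer there is one more tool, called as name([rows], argument=value, ...), one row to a line, values as JSON. step_arm: Moves the arm, as the interface text tells. Its arguments: {"type":"object","properties":{"plan":{"type":"array"},"squeeze":{"type":"number"}},"required":["plan"]}

```bash
ls; mkdir -p pics; python3 - <<'E'
from station import arm
import cv2,numpy as np,pickle
print(arm.state()); print(arm.tcp_to_grasp)
d={}
for n in("scene","side","wrist"):
    c=arm.capture(n);d[n]=c;cv2.imwrite(f"pics/{n}0.png",c["img"][:,:,::-1]);print(n,c["intrinsics"].tolist(),(-c["R"].T@c["t"]).round(3), c["R"].round(3).tolist())
pickle.dump(d,open("c0.pkl","wb"))
E
```

```text
pics
{'t': 0.0, 'joint_pos': array([ 1.20304254e+00,  3.20288092e-01,  1.56567337e+00,  9.18679824e-06,
        1.25738065e+00, -2.00363500e-02]), 'qd': array([ 0.00029461,  0.00197035,  0.00088076,  0.00026087, -0.00083809,
       -0.00074396]), 'joint_torque': array([ 2.27352008e-03, -4.12478435e+01, -2.31972903e+01,  7.30397925e-02,
        4.57240990e-02, -1.51472696e-04]), 'ee_pos': array([0.19576909, 0.54011513, 0.21312466]), 'orientation': array([[-9.40151970e-01,  3.40754850e-01, -6.37118457e-04],
       [ 3.40755443e-01,  9.40150559e-01, -1.62933685e-03],
       [ 4.37828381e-05, -1.74892583e-03, -9.99998470e-01]]), 'contact_force': array([-1.34738726,  0.71013564,  0.1728904 ]), 'torque': array([-0.01753289,  0.00630588,  0.01657455]), 'grip_width': 1.0002543859573547}
-0.0188
scene [[459.382901009535, 0.0, 279.97100645141495], [0.0, 459.382901009535, 209.7009424559864], [0.0, 0.0, 1.0]] [1.127 0.647 1.123] [[-0.63, 0.776, -0.018], [0.582, 0.457, -0.673], [-0.514, -0.435, -0.74]]
side [[518.24529014909, 0.0, 278.71451741490756], [0.0, 518.24529014909, 203.77387132034065], [0.0, 0.0, 1.0]] [-0.279  1.103  1.372] [[-0.825, -0.565, -0.017], [-0.38, 0.577, -0.723], [0.418, -0.59, -0.69]]
wrist [[373.18314897050703, 0.0, 279.4014827850014], [0.0, 373.18314897050703, 212.5970843960545], [0.0, 0.0, 1.0]] [0.128 0.564 0.385] [[0.342, 0.94, -0.002], [0.909, -0.33, 0.253], [0.237, -0.088, -0.967]]
```

View pics/scene0.png

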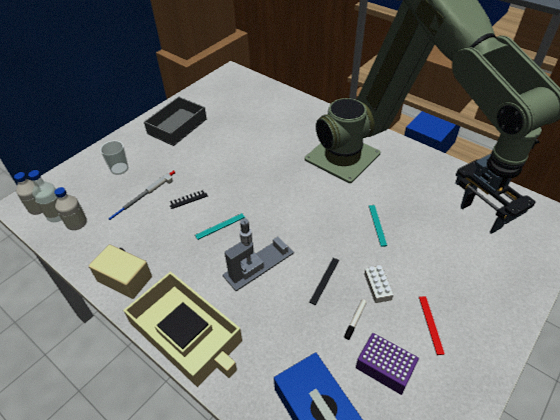

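View pics/side0.png

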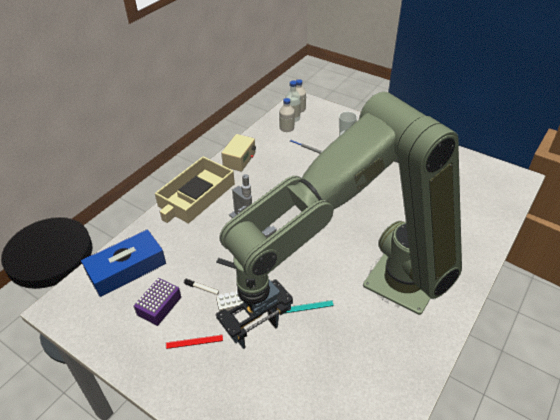

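The scene view shows the dark spacer at about (324,281) and the gauge at about (255,258), its knob at (246,225) and its feed end at (290,245). The red strip (431,325) and two turquoise strips are decoys. In the side view the arm hides the gauge.

```bash
cat > h.py <<'E'
import numpy as np,cv2
def ray(c,uv,z):
    C=-c["R"].T@c["t"]; d=c["R"].T@np.linalg.inv(c["intrinsics"])@np.array([uv[0],uv[1],1.]);return C+d*(z-C[2])/d[2]
def proj(c,X):
    p=c["intrinsics"]@(c["R"]@np.asarray(X)+c["t"]);return p[:2]/p[2]
E
python3 - <<'E'
from h import *;import pickle
d=pickle.load(open("c0.pkl","rb"));c=d["scene"];im=c["img"]
m=(im.max(2)<75).astype(np.uint8); m[:, :305]=0;m[:,345:]=0;m[:250]=0;m[310:]=0
cs,_=cv2.findContours(m,0,1);k=max(cs,key=cv2.contourArea)
P=np.array([ray(c,p,0.005)[:2]*1000 for p in k[:,0]+0.0],np.float32)
(r)=cv2.minAreaRect(P);print(r,cv2.boxPoints(r))
cr=cv2.resize(im[205:300,210:310],None,fx=6,fy=6,interpolation=cv2.INTER_CUBIC);cv2.imwrite("pics/g.png",cr[:,:,::-1])
E
```

```text
((483.9559631347656, 262.8601379394531), (169.19618225097656, 18.205291748046875), 11.802735328674316) [[399.2846  254.4664 ]
 [403.00836 236.64603]
 [568.6273  271.25388]
 [564.90356 289.07425]]
```

View pics/g.png

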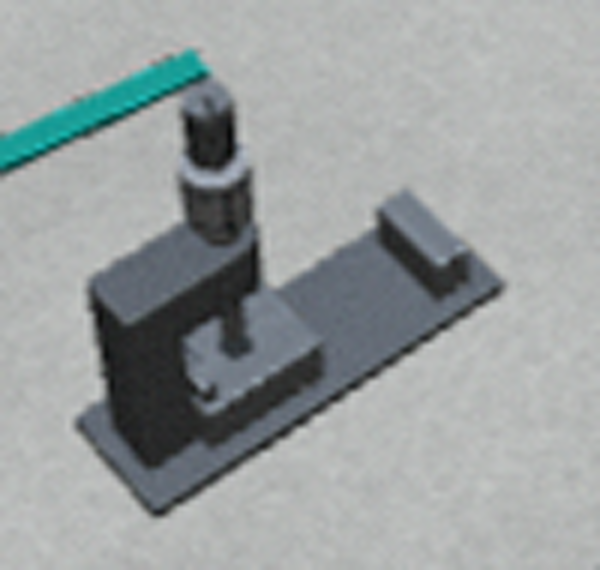

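The crop shows the gauge, with the feed end (outrigger) to the upper right and the column to the lower left. The knob-top centre is at crop (208,103). The base corners are at (505,283), (158,508) and (79,424), and the outrigger top is at (405,190), (378,215), (467,248) and (440,268).

```bash
python3 - <<'E'
from h import *;import pickle
c=pickle.load(open("c0.pkl","rb"))["scene"]
f=lambda x,y,z:(ray(c,((x+.5)/6-.5+210,(y+.5)/6-.5+205),z)*1000).round(1)[:2]
print("knob",f(208,103,.222))
A,B,C=f(505,283,.01),f(158,508,.01),f(79,424,.01)
print(A,B,C,np.linalg.norm(A-B),np.linalg.norm(B-C),"yaw",np.degrees(np.arctan2(*(B-A)[::-1])))
O=[f(*p,.04) for p in((405,190),(378,215),(467,248),(440,268))]
print(O,np.mean(O,0))
yaw=np.arctan2(*(B-A)[::-1]);e=np.array([np.cos(yaw),np.sin(yaw)]);n=np.array([-e[1],e[0]])
print("orig from base",(A+140*e-35*n),(A+140*e+35*n),"from outr",np.mean(O,0)+115*e)
from station import arm
S=arm.state()
E
```

```text
knob [590.6  70.6]
[460.8 133.4] [667.2  86.4] [656.   23.9] 211.68363186604677 63.495590398074114 yaw -12.828260276168137
[array([463.8,  71.6]), array([484.6,  71.2]), array([473.3, 119.2]), array([491.3, 116.5])] [478.25   94.625]
orig from base [589.53456374  68.18947863] [605.07662513 136.44227584] from outr [590.37959543  69.09161344]
```

step_arm([
  [[0.035, -0.035, -0.008, 0, 0, 4, 0.5], [0.035, -0.035, -0.008, 0, 0, 4, 0.5], [0.035, -0.035, -0.008, 0, 0, 4, 0.5], [0.035, -0.035, -0.008, 0, 0, 4, 0.5], [0.035, -0.035, -0.008, 0, 0, 4, 0.5], [0.035, -0.035, -0.008, 0, 0, 4, 0.5], [0.035, -0.035, -0.008, 0, 0, 4, 0.5], [0.035, -0.034, -0.008, 0, 0, 3.7, 0.5]],
], squeeze=15)

```text
t: 1.15
ee_pos: [0.4769, 0.2603, 0.1496]
orientation: [[-0.979, -0.206, -0.0], [-0.206, 0.979, 0.0], [0.0, 0.0, -1.0]]
contact_force: [0.1, 0.8, 0.5]
grip_width: 0.5
```

```bash
python3 - <<'E'
from station import arm
from h import *;import pickle
c=arm.capture("wrist");cs=arm.capture("side");pickle.dump((c,cs),open("c1.pkl","wb"))
s=arm.state();print(s["ee_pos"],s["orientation"].round(3).tolist(),s["joint_pos"].round(2),s["contact_force"],s["t"])
cv2.imwrite("pics/w1.png",np.hstack([c["img"],cs["img"][100:,200:440][:,:,:]if 0 else c["img"][:,:0]])[:,:,::-1])
m=(c["img"].max(2)<60).astype(np.uint8)
k=cv2.findContours(m,0,1)[0]
for q in k:
  if cv2.contourArea(q)>500:
    r=cv2.boundingRect(q);P=np.array([ray(c,p,0.006)[:2]*1000 for p in q[:,0]+0.],np.float32);print(r,cv2.minAreaRect(P))
E
```

```text
[0.47824162 0.25838923 0.14879411] [[-0.98, -0.2, -0.0], [-0.2, 0.98, -0.002], [0.001, -0.002, -1.0]] [ 0.48  0.32  1.74 -0.    1.09 -1.3 ] [-0.29081491 -0.56360355  0.48879072] 1.25
(0, 232, 560, 188) ((602.3833618164062, 285.8305358886719), (200.07034301757812, 570.7742309570312), 11.871881484985352)
```

View pics/w1.png

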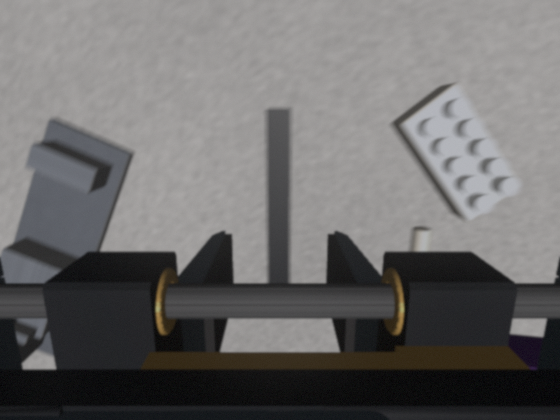

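The wrist view shows the strip centred between the fingers, columns 267–291, with its near end at row 108. The gauge's outrigger end is at left, with base corners at (54,120) and (132,152).

```bash
python3 - <<'E'
from h import *;import pickle
c,cs=pickle.load(open("c1.pkl","rb"));im=c["img"]
g=cv2.GaussianBlur(im,(3,3),0).max(2)
m=(g<125).astype(np.uint8);m[:, :245]=0;m[:,315:]=0;m[228:]=0
q=max(cv2.findContours(m,0,1)[0],key=cv2.contourArea)
P=np.array([ray(c,p,0.006)[:2]*1000 for p in q[:,0]+0.],np.float32);r=cv2.minAreaRect(P);print(r,cv2.boxPoints(r))
# gauge base region
m=(g<140).astype(np.uint8);m[:,230:]=0;m[250:]=0
q=max(cv2.findContours(m,0,1)[0],key=cv2.contourArea)
a=cv2.approxPolyDP(q,4,True)[:,0];print([(tuple(map(int,p)),(ray(c,p+0.,.01)[:2]*1000).round(1).tolist(),(ray(c,p+0.,.04)[:2]*1000).round(1).tolist()) for p in a])
cv2.imwrite("pics/w1c.png",cv2.resize(im[100:360,0:180],None,fx=3,fy=3,interpolation=cv2.INTER_CUBIC)[:600,:,::-1])
E
```

```text
((450.78851318359375, 252.5849151611328), (101.25450897216797, 21.091388702392578), 12.249320983886719) [[399.07642 252.14914]
 [403.55127 231.53793]
 [502.5006  253.02069]
 [498.02576 273.6319 ]]
[((51, 117), [445.8, 64.4], [442.0, 81.8]), ((42, 138), [464.2, 58.0], [458.6, 76.1]), ((30, 147), [473.6, 48.7], [467.1, 67.6]), ((30, 184), [504.9, 49.9], [495.4, 68.7]), ((14, 239), [557.5, 38.1], [542.9, 58.1]), ((2, 249), [569.1, 28.0], [553.4, 48.9]), ((101, 249), [551.1, 113.8], [537.2, 126.5]), ((134, 152), [460.0, 133.2], [454.9, 143.9])]
```

View pics/w1c.png

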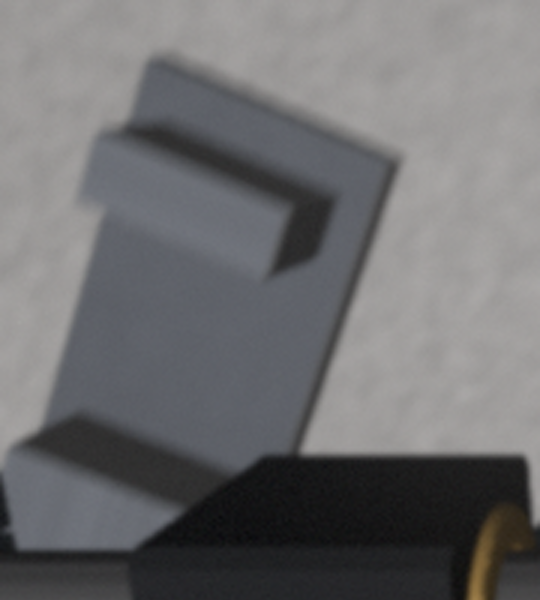

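step_arm([
  [[-0.001, 0, -0.024, 0, 0, 0.7, 0.5], [0, 0, -0.03, 0, 0, 0, 0.5], [0, 0, -0.03, 0, 0, 0, 0.5], [0, 0, -0.03, 0, 0, 0, 0.5], [0, 0, -0.02, 0, 0, 0, 0.5], [0, 0, -0.008, 0, 0, 0, 0.5], [0, 0, 0, 0, 0, 0, 0.5], [0, 0, 0, 0, 0, 0, 0.5]],
])

```text
t: 2.25
ee_pos: [0.4755, 0.2621, 0.0088]
orientation: [[-0.976, -0.216, 0.001], [-0.216, 0.976, 0.001], [-0.002, 0.001, -1.0]]
contact_force: [-0.0, 0.3, -0.5]
grip_width: 0.5
```

```bash
python3 - <<'E'
from station import arm
import numpy as np
s=arm.state();print(s["ee_pos"],s["orientation"].round(3).tolist(),s["contact_force"],s["t"])
E
```

```text
[0.47548945 0.26208335 0.00884325] [[-0.976, -0.216, 0.001], [-0.216, 0.976, 0.001], [-0.002, 0.001, -1.0]] [-0.01365112  0.28019229 -0.47407256] 2.25
```

step_arm([
  [[0.001, -0.002, -0.003, 0, 0, 0, 0.5], [0, 0, -0.003, 0, 0, 0, 0.55], [0, 0, 0, 0, 0, 0, 0.7], [0, 0, 0, 0, 0, 0, 1], [0, 0, 0, 0, 0, 0, 1], [0, 0, 0, 0, 0, 0, 1], [0, 0, 0, 0, 0, 0, 1], [0, 0, 0, 0, 0, 0, 1]],
], squeeze=15)

```text
t: 3.25
ee_pos: [0.476, 0.2596, 0.002]
orientation: [[-0.976, -0.216, 0.0], [-0.216, 0.976, 0.0], [-0.0, 0.0, -1.0]]
contact_force: [-1.2, -0.7, -0.4]
grip_width: 0.218
```

step_arm([
  [[0, 0, 0.03, 0, 0, 0, 1], [0, 0, 0.04, 0, 0, 0, 1], [-0.003, -0.027, 0.01, 0, 0, -4.1, 1], [-0.002, -0.027, 0, 0, 0, -4.1, 1], [-0.001, -0.027, 0, 0, 0, -4.1, 1], [0, -0.027, 0, 0, 0, -4.1, 1], [0, -0.028, 0, 0, 0, -4.2, 1], [0, -0.028, 0, 0, 0, -4.2, 1]],
])

```text
t: 4.25
ee_pos: [0.4699, 0.0947, 0.082]
orientation: [[-0.976, 0.216, 0.0], [0.216, 0.976, 0.0], [-0.0, 0.0, -1.0]]
contact_force: [0.8, -0.8, -0.3]
grip_width: 0.214
```

```bash
python3 - <<'E'
from station import arm
from h import *;import pickle
c=arm.capture("wrist");a=arm.capture("scene");b=arm.capture("side");pickle.dump((c,a,b),open("c2.pkl","wb"))
s=arm.state();print(s["ee_pos"],s["orientation"].round(3).tolist(),s["joint_pos"].round(2),s["contact_force"],s["t"],s["grip_width"])
A=cv2.resize(a["img"][190:320,190:330],(400,371),interpolation=cv2.INTER_CUBIC)
B=cv2.resize(b["img"][140:310,170:330],(400,425),interpolation=cv2.INTER_CUBIC)[:371]
W=c["img"][:229,:]
cv2.imwrite("pics/m2.png",np.vstack([np.hstack([A,B]),np.pad(W,((0,0),(0,240),(0,0)))])[:,:,::-1])
E
```

```text
[0.46985737 0.09489917 0.08201462] [[-0.977, 0.215, -0.0], [0.215, 0.977, 0.0], [0.0, 0.0, -1.0]] [ 0.18  0.3   1.97  0.    0.87 -1.18] [-0.19782473  0.13608488 -0.10766849] 4.4 0.21624612848290006
```

View pics/m2.png

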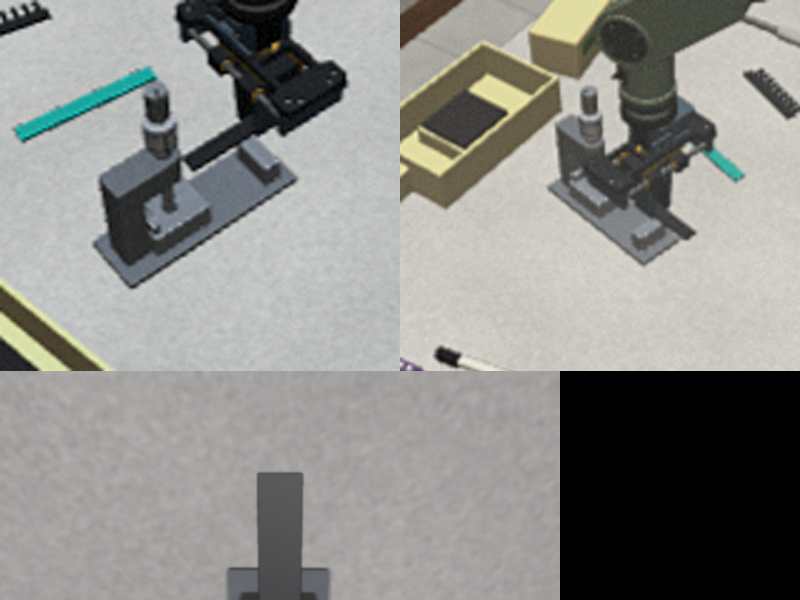

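The strip is held in line with the gauge and above the outrigger. In the wrist view the strip end spans columns 258–302 at row 101, and the base end edge spans columns 228–329 at row 197, so it is well centred.

```bash
python3 - <<'E'
from h import *;import pickle
c,a,b=pickle.load(open("c2.pkl","rb"));im=cv2.GaussianBlur(c["img"],(3,3),0).astype(float).mean(2)
def edges(row,lo,hi):
    g=np.diff(im[row,lo:hi]);return lo+np.argmin(g)+.5,lo+np.argmax(g)+.5
print(im[205,215:345:3].round())
for r in (110,130,150,170,188):
    l,h=edges(r,235,325);p,q=ray(c,(l,r),.086)*1000,ray(c,(h,r),.086)*1000;print("strip",r,l,h,((p+q)/2).round(1)[:2],np.linalg.norm(p-q).round(1))
for r in (202,206,212,218):
    l,h=edges(r,210,250)[0],edges(r,308,350)[1];p,q=ray(c,(l,r),.01)*1000,ray(c,(h,r),.01)*1000;print("base",r,l,h,((p+q)/2).round(1)[:2],np.linalg.norm(p-q).round(1))
for col in (235,242,248,312,318,324):
    r=185+np.argmin(np.diff(im[185:215,col]))+.5;print("edge",col,r,(ray(c,(col,r),.01)*1000).round(1)[:2])
t=80+np.argmin(np.diff(im[80:120,280]))+.5;print("strip end",t,(ray(c,(280,t),.086)*1000).round(1)[:2])
E
```

```text
[154. 156. 159. 154. 122. 106. 105. 105. 105. 105. 106. 106. 105. 105.
  89.  75.  77.  77.  77.  78.  78.  77.  78.  78.  78.  78.  78.  78.
  75.  91. 103. 104. 104. 104. 105. 105. 105. 105. 122. 154. 165. 170.
 169. 168.]
strip 110 256.5 302.5 [397.5 109.9] 20.0
strip 130 256.5 302.5 [405.7 108. ] 20.2
strip 150 256.5 302.5 [414.2 106.2] 20.5
strip 170 257.5 301.5 [423.  104.2] 19.9
strip 188 257.5 301.5 [431.  102.4] 20.1
base 202 226.5 329.5 [454.4  96.2] 69.1
base 206 226.5 329.5 [457.1  95.6] 69.3
base 212 225.5 329.5 [461.1  94.4] 70.2
base 218 226.5 329.5 [465.3  93.8] 69.8
edge 235 195.5 [443.8  69.2]
edge 242 195.5 [444.8  73.7]
edge 248 195.5 [445.7  77.6]
edge 312 196.5 [455.6 119.2]
edge 318 196.5 [456.5 123.1]
edge 324 196.5 [457.4 127. ]
strip end 100.5 [393.6 110.9]
```

step_arm([
  [[0.005, -0.002, 0, 0, 0, 0, 1], [0.005, -0.001, -0.01, 0, 0, 0, 1], [0, 0, -0.012, 0, 0, 0, 1], [0, 0, -0.01, 0, 0, 0, 1], [0, 0, -0.005, 0, 0, 0, 1], [0, 0, -0.002, 0, 0, 0, 1], [0, 0, -0.0005, 0, 0, 0, 1], [0, 0, 0, 0, 0, 0, 1]],
])

```text
t: 5.4
ee_pos: [0.4802, 0.0926, 0.0428]
orientation: [[-0.977, 0.214, 0.001], [0.214, 0.977, 0.0], [-0.001, 0.0, -1.0]]
contact_force: [0.1, -0.1, -0.0]
grip_width: 0.215
```

```bash
python3 - <<'E'
from station import arm
s=arm.state();print(s["ee_pos"],s["contact_force"],s["torque"],s["t"],s["grip_width"])
import numpy as np,cv2,pickle
a=arm.capture("scene");b=arm.capture("side");pickle.dump((a,b),open("c3.pkl","wb"))
A=cv2.resize(a["img"][205:295,210:310],(500,450),interpolation=cv2.INTER_CUBIC)
cv2.imwrite("pics/m3.png",A[:,:,::-1])
E
```

```text
[0.48019801 0.09262717 0.04275225] [ 0.08854807 -0.05729735 -0.01191843] [0.01652197 0.02254686 0.00526141] 5.4 0.21491801217314685
```

View pics/m3.png

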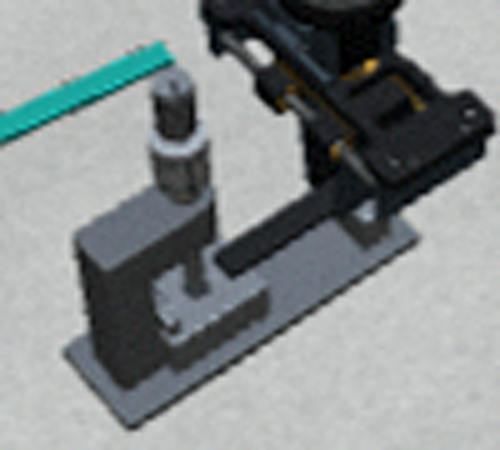

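```bash
python3 - <<'E'
from h import *;import pickle
a,b=pickle.load(open("c3.pkl","rb"));
inv=lambda x,y,z:(ray(a,((x+.5)/5-.5+210,(y+.5)/5-.5+205),z)*1000)[:2].round(1)
P=lambda X:((proj(a,np.array(X)/1000)-[210,205]+.5)*5-.5).round(0)
print("knob",inv(173,82,.222),"foot proj",P([590,69.8,40]),P([590,69.8,50]),P([590,69.8,56]))
print("front edge top pts",inv(215,256,.047),inv(238,276-8,.047))
e=np.array([.977,-.214]);t=np.array([480.2,92.6])
for s in(0,40,93,110):print(s,P([*(t+s*e),47]))
im=cv2.resize(a["img"][245:275,235:275],(800,600),interpolation=cv2.INTER_CUBIC)
cv2.imwrite("pics/m3b.png",cv2.convertScaleAbs(im,alpha=1.5)[:,:,::-1])
E
```

```text
knob [588.8  68.8] foot proj [197. 290.] [195. 280.] [195. 274.]
front edge top pts [568.7  65.7] [566.8  81.9]
0 [347. 185.]
40 [294. 218.]
93 [221. 265.]
110 [198. 280.]
```

View pics/m3b.png

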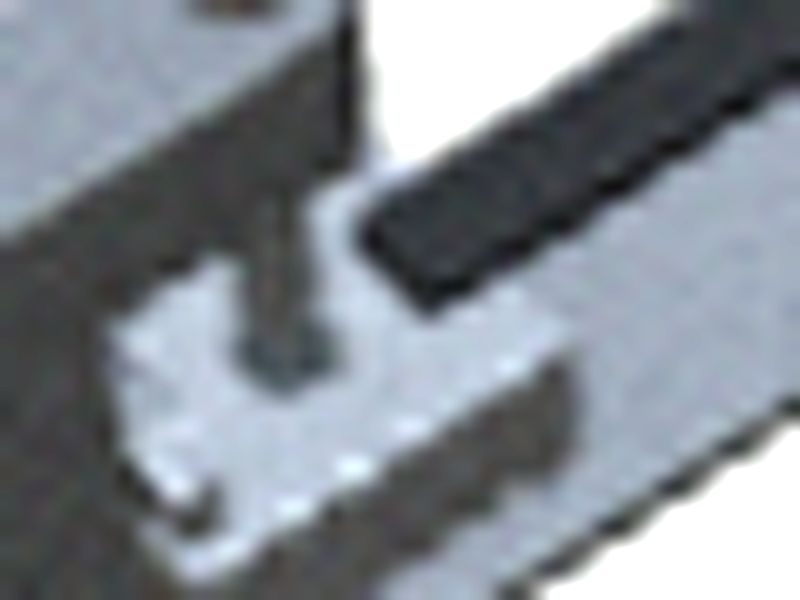

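The strip tip, with face corners at (365,235) and (430,305), lies on the rest level just short of the spindle. The spindle foot is at (290,365), and the rest's +y edge runs from (570,335) to (195,580).

```bash
python3 - <<'E'
from h import *;import pickle
a,b=pickle.load(open("c3.pkl","rb"))
inv=lambda x,y,z:(ray(a,((x+.5)/20-.5+235,(y+.5)/20-.5+245),z)*1000)[:2]
A,B=inv(572,338,.04),inv(195,583,.04);e=(B-A)/np.linalg.norm(B-A);n=np.array([-e[1],e[0]])
print(A,B,np.linalg.norm(B-A),np.degrees(np.arctan2(e[1],e[0])))
print("origin est",A+34*e-25*n)
for nm,p in dict(tipbot=(430,308),spfoot49=(290,385),edge2=(800,92),tipbotL=(370,240)).items():
    for z in (.041,.047,.050,.055): q=inv(*p,z);print(nm,z,q.round(1),"gauge",((q-A)@e-34).round(1),((q-A)@n+25).round(1))
E
```

```text
[561.25631731  99.2241184 ] [626.84653344  84.94165871] 67.12723074687958 -12.284555154463431
origin est [589.15864302  67.5624662 ]
tipbot 0.041 [570.5  80.1] gauge -20.9 8.3
tipbot 0.047 [573.6  83.2] gauge -18.5 12.0
tipbot 0.05 [575.1  84.8] gauge -17.4 13.9
tipbot 0.055 [577.7  87.4] gauge -15.4 17.0
spfoot49 0.041 [593.3  73.2] gauge 2.9 6.4
spfoot49 0.047 [596.3  76.4] gauge 5.1 10.2
spfoot49 0.05 [597.8  78. ] gauge 6.2 12.0
spfoot49 0.055 [600.2  80.6] gauge 8.0 15.1
edge2 0.041 [506.9  97.2] gauge -86.7 11.5
edge2 0.047 [510.4 100.3] gauge -83.9 15.2
edge2 0.05 [512.1 101.8] gauge -82.6 17.0
edge2 0.055 [514.9 104.3] gauge -80.3 20.1
tipbotL 0.041 [566.7  65.2] gauge -21.4 -7.1
tipbotL 0.047 [569.8  68.4] gauge -19.0 -3.3
tipbotL 0.05 [571.4  70. ] gauge -17.9 -1.4
tipbotL 0.055 [574.   72.7] gauge -15.9 1.8
```

step_arm([
  [[0.0042, -0.0009, -0.0004, 0, 0, 0, 1], [0.0042, -0.0009, 0, 0, 0, 0, 1], [0.0042, -0.0009, 0, 0, 0, 0, 1], [0.0042, -0.0009, 0, 0, 0, 0, 1], [0.0042, -0.0009, 0, 0, 0, 0, 1], [0.0042, -0.0009, 0, 0, 0, 0, 1], [0, 0, 0, 0, 0, 0, 1], [0, 0, 0, 0, 0, 0, 1]],
], squeeze=7)

```text
t: 6.5
ee_pos: [0.505, 0.0872, 0.042]
orientation: [[-0.977, 0.213, -0.0], [0.213, 0.977, 0.0], [0.0, 0.0, -1.0]]
contact_force: [-0.3, 0.4, -0.2]
grip_width: 0.218
```

step_arm([
  [[0.00049, -0.00011, 0, 0, 0, 0, 1], [0.00049, -0.00011, 0, 0, 0, 0, 1], [0.00049, -0.00011, 0, 0, 0, 0, 1], [0.00049, -0.00011, 0, 0, 0, 0, 1], [0.00049, -0.00011, 0, 0, 0, 0, 1], [0.00049, -0.00011, 0, 0, 0, 0, 1], [0, 0, 0, 0, 0, 0, 1], [0, 0, 0, 0, 0, 0, 1]],
])

```text
t: 7.5
ee_pos: [0.5081, 0.0865, 0.0421]
orientation: [[-0.977, 0.213, 0.0], [0.213, 0.977, 0.0], [0.0, 0.0, -1.0]]
contact_force: [0.3, 0.8, -0.9]
grip_width: 0.223
```

step_arm([
  [[0.00049, -0.00011, 0, 0, 0, 0, 1], [0.00049, -0.00011, 0, 0, 0, 0, 1], [0.00049, -0.00011, 0, 0, 0, 0, 1], [0.00049, -0.00011, 0, 0, 0, 0, 1], [0.00049, -0.00011, 0, 0, 0, 0, 1], [0.00049, -0.00011, 0, 0, 0, 0, 1], [0, 0, 0, 0, 0, 0, 1], [0, 0, 0, 0, 0, 0, 1]],
])

```text
t: 8.5
ee_pos: [0.5111, 0.0859, 0.0421]
orientation: [[-0.977, 0.214, 0.0], [0.214, 0.977, 0.0], [0.0, 0.0, -1.0]]
contact_force: [-0.3, -0.0, -0.5]
grip_width: 0.218
```

step_arm([
  [[0.00049, -0.00011, 0, 0, 0, 0, 1], [0.00049, -0.00011, 0, 0, 0, 0, 1], [0.00049, -0.00011, 0, 0, 0, 0, 1], [0.00049, -0.00011, 0, 0, 0, 0, 1], [0.00049, -0.00011, 0, 0, 0, 0, 1], [0, 0, 0, 0, 0, 0, 1], [0, 0, 0, 0, 0, 0, 1], [0, 0, 0, 0, 0, 0, 1]],
])

```text
t: 9.5
ee_pos: [0.5135, 0.0853, 0.0421]
orientation: [[-0.977, 0.213, 0.0], [0.213, 0.977, 0.0], [0.0, 0.0, -1.0]]
contact_force: [0.9, 0.6, -0.1]
grip_width: 0.223
```

step_arm([
  [[0.00049, -0.00011, 0, 0, 0, 0, 1], [0.00049, -0.00011, 0, 0, 0, 0, 1], [0.00049, -0.00011, 0, 0, 0, 0, 1], [0.00049, -0.00011, 0, 0, 0, 0, 1], [0.00049, -0.00011, 0, 0, 0, 0, 1], [0, 0, 0, 0, 0, 0, 1], [0, 0, 0, 0, 0, 0, 1], [0, 0, 0, 0, 0, 0, 1]],
])

```text
t: 10.5
ee_pos: [0.5159, 0.0848, 0.0421]
orientation: [[-0.977, 0.213, -0.0], [0.213, 0.977, 0.0], [0.0, 0.0, -1.0]]
contact_force: [0.4, -0.4, -0.2]
grip_width: 0.214
```

step_arm([
  [[0.00049, -0.00011, 0, 0, 0, 0, 1], [0.00049, -0.00011, 0, 0, 0, 0, 1], [0.00049, -0.00011, 0, 0, 0, 0, 1], [0.00049, -0.00011, 0, 0, 0, 0, 1], [0.00049, -0.00011, 0, 0, 0, 0, 1], [0, 0, 0, 0, 0, 0, 1], [0, 0, 0, 0, 0, 0, 1], [0, 0, 0, 0, 0, 0, 1]],
])

```text
t: 11.5
ee_pos: [0.5184, 0.0842, 0.0421]
orientation: [[-0.977, 0.213, -0.0], [0.213, 0.977, 0.0], [0.0, 0.0, -1.0]]
contact_force: [1.2, -0.2, -0.2]
grip_width: 0.218
```

step_arm([
  [[0.00049, -0.00011, 0, 0, 0, 0, 1], [0.00049, -0.00011, 0, 0, 0, 0, 1], [0.00049, -0.00011, 0, 0, 0, 0, 1], [0.00049, -0.00011, 0, 0, 0, 0, 1], [0, 0, 0, 0, 0, 0, 1], [0, 0, 0, 0, 0, 0, 1], [0, 0, 0, 0, 0, 0, 1], [0, 0, 0, 0, 0, 0, 1]],
])

```text
t: 12.5
ee_pos: [0.5196, 0.0839, 0.042]
orientation: [[-0.977, 0.214, -0.001], [0.214, 0.977, 0.0], [0.002, -0.0, -1.0]]
contact_force: [-5.4, 2.4, 3.4]
grip_width: 0.22
```

```bash
python3 - <<'E'
from h import *;import pickle
from station import arm
w=arm.capture("wrist");a=arm.capture("scene");pickle.dump((w,a),open("c4.pkl","wb"))
im=cv2.GaussianBlur(w["img"],(3,3),0).astype(float).mean(2)
g=np.diff(im[60:230,280]);i=np.argsort(g)[:4];print(i+60.5,g[i])
s=arm.state();print(s["contact_force"],s["ee_pos"])
t=60.5+np.argmin(g);q=ray(w,(280,t),.047)*1000;print("feed end",q[:2],np.hypot(*(s["ee_pos"][:2]*1000-q[:2])))
A=cv2.resize(a["img"][245:275,235:275],(800,600),interpolation=cv2.INTER_CUBIC)
cv2.imwrite("pics/m4.png",cv2.convertScaleAbs(A,alpha=1.5)[:,:,::-1])
E
```

```text
[100.5 101.5  99.5 102.5] [-25.33333333 -23.         -14.          -8.33333333]
[-4.8744123   2.28967676  3.02746571] [0.51966674 0.08389214 0.04201356]
feed end [443.46201603  99.93917113] 77.87597129343388
```

View pics/m4.png

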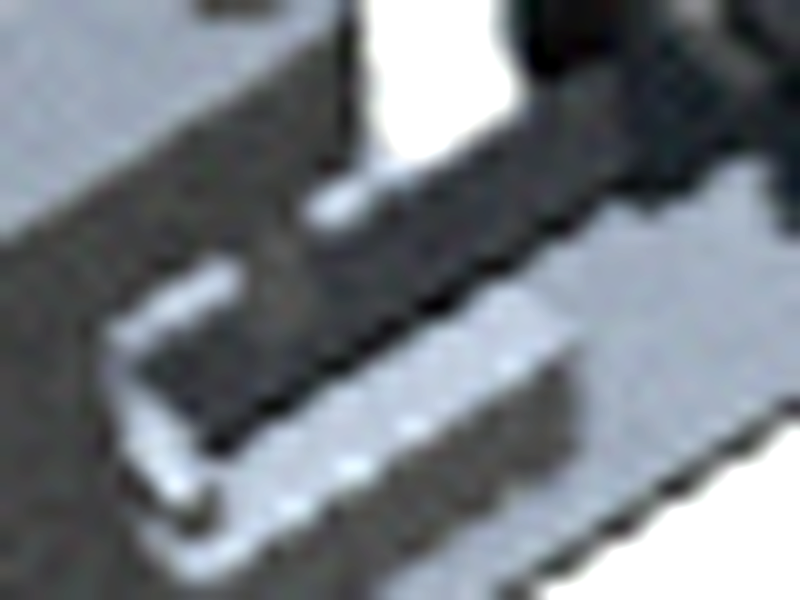

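The strip is in contact: about 5 N backwards on the tool, and the tip is close to the end stop at crop (150–215, 360–450). Next I release it and rise straight up.

step_arm([
  [[0, 0, 0, 0, 0, 0, 0.7], [0, 0, 0, 0, 0, 0, 0.55], [0, 0, 0, 0, 0, 0, 0.5], [0, 0, 0.01, 0, 0, 0, 0.5], [0, 0, 0.04, 0, 0, 0, 0.5], [0, 0, 0.05, 0, 0, 0, 0.5], [0, 0, 0.055, 0, 0, 0, 0.5], [0, 0, 0.055, 0, 0, 0, 0.5]],
])

```text
t: 13.6
ee_pos: [0.5202, 0.0837, 0.2547]
orientation: [[-0.977, 0.213, 0.001], [0.213, 0.977, 0.0], [-0.001, 0.0, -1.0]]
contact_force: [1.0, -0.6, 0.2]
grip_width: 0.498
```

```bash
python3 - <<'E'
from h import *;import pickle
from station import arm
w=arm.capture("wrist");a=arm.capture("scene");b=arm.capture("side");pickle.dump((w,a,b),open("c5.pkl","wb"))
s=arm.state();print(s["contact_force"],s["ee_pos"],s["joint_pos"],s["grip_width"])
A=cv2.resize(a["img"][215:275,230:290],(600,600),interpolation=cv2.INTER_CUBIC)
cv2.imwrite("pics/m5.png",cv2.convertScaleAbs(A,alpha=1.5)[:,:,::-1])
E
```

```text
[-0.27006297  0.61407415  0.53034488] [0.52215068 0.08397627 0.25616652] [ 1.37744599e-01  2.17342373e-01  1.60038240e+00 -4.72592265e-05
  1.31513624e+00 -1.21792481e+00] 0.5020236923521197
```

View pics/m5.png

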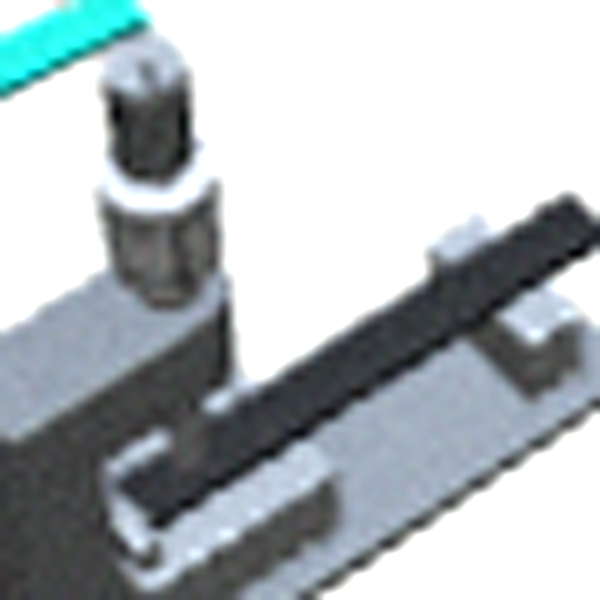

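The strip now lies flat and straight on the rest and the outrigger, with its tip near the stop at (150,500). Next is the knob.

step_arm([
  [[0.0087, -0.0019, 0, 0, 0, 8.4, 0.5], [0.0087, -0.0019, 0, 0, 0, 8.4, 0.5], [0.0087, -0.0019, 0, 0, 0, 8.4, 0.5], [0.0087, -0.0019, 0, 0, 0, 8.4, 0.5], [0.0087, -0.0019, 0, 0, 0, 8.4, 0.5], [0.0087, -0.0019, 0, 0, 0, 8.4, 0.5], [0.0086, -0.0019, 0, 0, 0, 8.4, 0.5], [0.0085, -0.0018, 0, 0, 0, 8.4, 0.5]],
])

```text
t: 14.75
ee_pos: [0.5892, 0.0685, 0.2506]
orientation: [[-0.571, -0.821, -0.003], [-0.821, 0.571, -0.0], [0.002, 0.002, -1.0]]
contact_force: [0.2, 0.3, 0.1]
grip_width: 0.5
```

step_arm([
  [[0, 0, -0.01, 0, 0, 0, 0.5], [0, 0, -0.015, 0, 0, 0, 0.5], [0, 0, -0.015, 0, 0, 0, 0.5], [0, 0, -0.015, 0, 0, 0, 0.5], [0, 0, -0.006, 0, 0, 0, 0.5], [0, 0, 0, 0, 0, 0, 0.5], [0, 0, 0, 0, 0, 0, 0.5], [0, 0, 0, 0, 0, 0, 0.5]],
])

```text
t: 15.75
ee_pos: [0.59, 0.0687, 0.1917]
orientation: [[-0.575, -0.818, 0.001], [-0.818, 0.575, 0.0], [-0.001, -0.001, -1.0]]
contact_force: [0.7, 0.6, -0.8]
grip_width: 0.503
```

```bash
python3 - <<'E'
from h import *;import pickle
from station import arm
w=arm.capture("wrist");a=arm.capture("scene");b=arm.capture("side");pickle.dump((w,a,b),open("c6.pkl","wb"))
s=arm.state();print(s["contact_force"],s["ee_pos"],s["joint_pos"],s["grip_width"])
A=cv2.resize(a["img"][185:255,205:285],(400,350),interpolation=cv2.INTER_CUBIC)
B=cv2.resize(b["img"][150:220,200:280],(400,350),interpolation=cv2.INTER_CUBIC)
W=np.pad(w["img"][180:420],((0,0),(0,240),(0,0)))
cv2.imwrite("pics/m6.png",cv2.convertScaleAbs(np.vstack([np.hstack([A,B]),W]),alpha=1.5)[:,:,::-1])
E
```

```text
[ 0.45054143 -0.32147062 -0.35853198] [0.58984947 0.06866813 0.19141865] [ 9.65087030e-02  3.63304465e-01  1.55678888e+00  3.58741400e-05
  1.22083778e+00 -2.43196715e+00] 0.4964968974849132
```

View pics/m6.png

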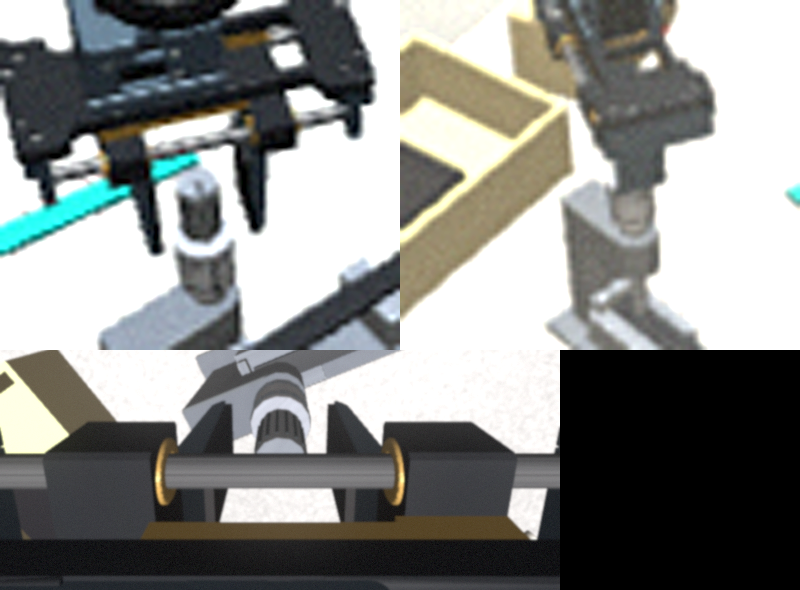

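The knob is centred between the fingers: in the wrist view the knob centre is at column 280 and the finger midpoint at 279.5. In the scene view the tips straddle it. I'll close on it now.

step_arm([
  [[0, 0, 0, 0, 0, 0, 0.65], [0, 0, 0, 0, 0, 0, 0.75], [0, 0, 0, 0, 0, 0, 1], [0, 0, 0, 0, 0, 0, 1], [0, 0, 0, 0, 0, 0, 1], [0, 0, 0, 0, 0, 0, 1], [0, 0, 0, 0, 0, 0, 1], [0, 0, 0, 0, 0, 0, 1]],
], squeeze=25)

```text
t: 16.9
ee_pos: [0.5896, 0.0687, 0.1911]
orientation: [[-0.575, -0.818, -0.0], [-0.818, 0.575, 0.0], [0.0, 0.0, -1.0]]
contact_force: [-0.7, 0.3, -0.6]
grip_width: 0.232
```

```bash
cat > tq.py <<'E'
from station import arm;import numpy as np
T=[];F=[]
for i in range(4):
    s=arm.state();T.append(s["torque"]);F.append(s["contact_force"]);arm.capture("scene")
s=arm.state();T.append(s["torque"]);F.append(s["contact_force"])
print("tz",np.mean(T,0).round(3),np.array(T)[:,2].round(3),"F",np.mean(F,0).round(2),"q6",s["joint_pos"][5].round(3),s["ee_pos"].round(4),s["grip_width"].round(3),"t",s["t"])
E
python3 tq.py
```

```text
Traceback (most recent call last):
  File "tq.py", line 6, in <module>
    print("tz",np.mean(T,0).round(3),np.array(T)[:,2].round(3),"F",np.mean(F,0).round(2),"q6",s["joint_pos"][5].round(3),s["ee_pos"].round(4),s["grip_width"].round(3),"t",s["t"])
                                                                                                                                              ^^^^^^^^^^^^^^^^^^^^^
AttributeError: 'float' object has no attribute 'round'
```

step_arm([
  [[0, 0, 0, 0, 0, -4, 1], [0, 0, 0, 0, 0, -4, 1], [0, 0, 0, 0, 0, -4, 1], [0, 0, 0, 0, 0, -4, 1], [0, 0, 0, 0, 0, -4, 1], [0, 0, 0, 0, 0, -4, 1], [0, 0, 0, 0, 0, -4, 1], [0, 0, 0, 0, 0, -4, 1]],
])

```text
t: 18.1
ee_pos: [0.5898, 0.0686, 0.1911]
orientation: [[-0.922, -0.387, 0.0], [-0.387, 0.922, -0.0], [-0.0, -0.0, -1.0]]
contact_force: [-0.7, 0.2, -0.0]
grip_width: 0.233
```

```bash
python3 tq.py
```

```text
Traceback (most recent call last):
  File "tq.py", line 6, in <module>
    print("tz",np.mean(T,0).round(3),np.array(T)[:,2].round(3),"F",np.mean(F,0).round(2),"q6",s["joint_pos"][5].round(3),s["ee_pos"].round(4),s["grip_width"].round(3),"t",s["t"])
                                                                                                                                              ^^^^^^^^^^^^^^^^^^^^^
AttributeError: 'float' object has no attribute 'round'
```

```bash
sed -i 's/s\["grip_width"\].round(3)/s["grip_width"]/' tq.py; python3 tq.py
```

```text
tz [-0.026  0.002 -0.021] [-0.063 -0.006 -0.037  0.045 -0.045] F [-0.17 -0.24 -0.05] q6 -1.874 [0.5898 0.0686 0.1911] 0.23587000747904002 t 18.5
```

step_arm([
  [[0, 0, 0, 0, 0, -3, 1], [0, 0, 0, 0, 0, -3, 1], [0, 0, 0, 0, 0, -3, 1], [0, 0, 0, 0, 0, -3, 1], [0, 0, 0, 0, 0, -3, 1], [0, 0, 0, 0, 0, -3, 1], [0, 0, 0, 0, 0, -3, 1], [0, 0, 0, 0, 0, -3, 1]],
])

```text
t: 19.5
ee_pos: [0.5898, 0.0685, 0.1911]
orientation: [[-1.0, 0.021, 0.0], [0.021, 1.0, -0.0], [-0.0, -0.0, -1.0]]
contact_force: [0.2, -1.6, -0.5]
grip_width: 0.23
```

```bash
python3 tq.py
```

```text
tz [-0.138 -0.039 -0.012] [ 0.074 -0.017 -0.046 -0.018 -0.049] F [ 0.51 -1.19 -0.41] q6 -1.456 [0.5897 0.0685 0.1911] 0.23576342669213082 t 19.7
```

```bash
cat > tq.py <<'E'
from station import arm;from h import *;import sys,pickle
J=[];T=[];I=[]
for i in range(3):
    s=arm.state();T.append(s["torque"][2]);J.append(s["joint_torque"][5]);I.append(arm.capture("scene")["img"].astype(float))
c=arm.capture("scene");g=np.mean([*I,c["img"]],0).mean(2)
print("J6",np.round(J,4),"tz",np.round(T,3),"q6",s["joint_pos"][5].round(3),"t",s["t"])
p=proj(c,[.5897,.0695,.161]);u,v=p.round().astype(int)
P=g[v-8:v+9,u-10:u+11];np.save(sys.argv[1],P)
print(p,P[5:12].mean(0).round().astype(int))
B=np.mean([arm.capture("side")["img"].mean(2) for _ in range(2)],0);cb=arm.capture("side");u,v=proj(cb,[.5897,.0695,.161]).round().astype(int)
print(u,v,B[v-3:v+4,u-9:u+10].mean(0).round().astype(int))
E
python3 tq.py t0.npy
```

```text
J6 [-0.0359 -0.0219 -0.0228] tz [-0.049 -0.034 -0.01 ] q6 -1.455 t 19.8
[245.87009873 236.13604865] [195 194 196 173 120  89  95  95  75  56  75  97 108 101  78  84 164 200
 196 195 196]
246 189 [131 129 130 135 120 109 119 121 113 103 115 117 103 101 181 200 198 196
 197]
```

step_arm([
  [[0, 0, 0, 0, 0, -3, 1], [0, 0, 0, 0, 0, -3, 1], [0, 0, 0, 0, 0, -3, 1], [0, 0, 0, 0, 0, -3, 1], [0, 0, 0, 0, 0, -3, 1], [0, 0, 0, 0, 0, -3, 1], [0, 0, 0, 0, 0, -3, 1], [0, 0, 0, 0, 0, -3, 1]],
])

```text
t: 21.05
ee_pos: [0.5897, 0.0684, 0.1911]
orientation: [[-0.905, 0.426, 0.0], [0.426, 0.905, -0.0], [-0.0, -0.0, -1.0]]
contact_force: [0.6, -0.8, 0.2]
grip_width: 0.237
```

```bash
python3 tq.py t1.npy
```

```text
J6 [-0.2949  0.1079  0.1299] tz [ 0.036 -0.042 -0.055] q6 -1.036 t 21.15
[245.87009873 236.13604865] [193 193 196 170  91  37  48  52  69  82  84  90  92  92  77  82 163 199
 195 196 195]
246 189 [131 128 131 136 120 108 107 109 119 125 124 118 105 101 181 200 198 197
 198]
```

```bash
cat > sp.py <<'E'
from station import arm;from h import *;import sys,pickle
I=[arm.capture("scene") for _ in range(4)];c=I[0]
g=np.mean([i["img"].astype(float).mean(2) for i in I],0);np.save(sys.argv[1],g)
s=arm.state();print("q6",s["joint_pos"][5].round(3),"t",s["t"])
E
python3 sp.py s1.npy; python3 - <<'E'
from h import *;import pickle
c5=pickle.load(open("c5.pkl","rb"))[1];c6=pickle.load(open("c6.pkl","rb"))[1];g1=np.load("s1.npy")
for z in (.046,.05,.055,.06,.07,.09): print(z,proj(c5,[.5893,.0692,z]).round(1))
for n,g in (("c5",c5["img"].mean(2)),("c6",c6["img"].mean(2)),("s1",g1)):
    print(n);print(g[252:270,242:258].round().astype(int))
E
```

```text
q6 -1.036 t 21.6
0.046 [248.8 261.2]
0.05 [248.7 260.3]
0.055 [248.6 259.3]
0.06 [248.5 258.3]
0.07 [248.2 256.2]
0.09 [247.7 251.9]
c5
[[ 76  51  39  43  50  43  45  42  47  37  43 109 154 188 193 142]
 [ 48  44  41  43  44  41  44  44  41  32  68 120 146 134  93  57]
 [ 44  46  45  48  46  44  40  43  59 108 136 109  87  72  36  32]
 [ 45  46  44  40  44  39  48  34  96 145 124  70  41  39  35  39]
 [ 41  44  43  36  36  43  49  48  62  74  63  45  33  39  40  40]
 [ 46  40  39  50  48  42  53  56  48  39  37  41  38  40  43  43]
 [ 43  39  61 110  97  59  56  53  42  37  40  40  40  40  47  46]
 [ 59 106 133 146 111  61  56  52  48  37  40  40  36  42  42  27]
 [113 139 120  83  57  53  54  58  44  37  39  39  44  27  17  32]
 [112  87  70  41  36  47  57  51  44  43  43  36  22  38 103 125]
 [ 75  39  38  36  39  45  40  40  37  43  28  25  63 111 135 139]
 [ 34  37  34  41  37  42  38  42  30  19  37 101 131 135 132 139]
 [ 65  35  42  39  41  42  43  31  40 102 130 134 137 139 137 142]
 [121  76  40  35  36  35  15  35  97 137 140 135 139 139 137 135]
 [135 127  85  41  24  37 
[... 1962 characters left out ...]
  42  41  40  42  41  44  29]
 [108 142 126  85  57  48  56  57  50  42  43  41  45  31  16  34]
 [113  86  69  41  38  50  57  57  48  42  40  38  21  39 102 131]
 [ 75  44  41  38  40  43  58  58  46  41  30  23  66 112 137 139]
 [ 36  38  41  39  41  40  43  44  33  18  38 102 134 137 139 140]
 [ 67  40  40  42  39  40  44  30  37 104 130 136 140 137 140 143]
 [126  79  38  38  44  35  15  39 102 137 138 138 140 140 139 137]
 [142 129  86  44  29  39 102 130 136 140 138 140 144 160 133  76]
 [144 141 105  37  35 103 137 141 139 139 143 144 126  96  69  54]
 [130 159 136 116 121 135 139 139 141 142 169 143  73  57  53  55]
 [ 55 148 137  82 120 141 139 143 145 126 100  77  53  53  54  52]]
```

```bash
cat > sp.py <<'E'
from station import arm;from h import *;import sys
s=arm.state();I=[arm.capture("scene")["img"].astype(float).mean(2) for _ in range(8)]
g=np.mean(I,0);np.save(sys.argv[1],g)
print("q6",s["joint_pos"][5].round(3),"t",s["t"],"tz",s["torque"][2].round(3))
print("thim",g[233:240,236:257].mean(0).round().astype(int))
print("spin",g[260:265,246:251].round(1).tolist(),"row263",g[263,248:250].mean().round(2),"bg",g[255:270,235:242].mean().round(2))
E
python3 sp.py s2.npy
```

```text
q6 -1.036 t 21.6 tz 0.004
thim [193 193 196 170  92  38  48  52  69  83  85  89  92  87  73  82 164 199
 195 195 195]
spin [[57.8, 49.9, 55.4, 55.7, 49.9], [39.3, 47.2, 55.4, 56.7, 49.2], [40.6, 44.5, 55.5, 57.9, 45.3], [40.4, 41.8, 44.0, 42.8, 32.2], [40.4, 42.4, 44.1, 29.0, 40.4]] row263 43.42 bg 52.43
```

step_arm([
  [[0, 0, 0, 0, 0, -3, 1], [0, 0, 0, 0, 0, -3, 1], [0, 0, 0, 0, 0, -3, 1], [0, 0, 0, 0, 0, -3, 1], [0, 0, 0, 0, 0, -3, 1], [0, 0, 0, 0, 0, -3, 1], [0, 0, 0, 0, 0, -3, 1], [0, 0, 0, 0, 0, -3, 1]],
])

```text
t: 23.0
ee_pos: [0.5896, 0.0684, 0.191]
orientation: [[-0.653, 0.757, -0.0], [0.757, 0.653, -0.0], [-0.0, -0.0, -1.0]]
contact_force: [1.0, -4.1, 0.3]
grip_width: 0.23
```

```bash
python3 sp.py s3.npy
```

```text
q6 -0.615 t 23.0 tz 0.069
thim [167 170 172 141  89  74  88  92  94  99  99  98  91  78  62  75 156 191
 188 186 191]
spin [[55.3, 48.8, 54.4, 55.2, 47.2], [38.3, 49.6, 54.7, 54.6, 62.5], [40.7, 47.9, 56.2, 50.8, 48.0], [40.1, 43.3, 43.8, 42.5, 31.9], [42.5, 41.9, 44.2, 29.2, 39.6]] row263 43.17 bg 52.23
```

```bash
python3 - <<'E'
import numpy as np,pickle
c5=pickle.load(open("c5.pkl","rb"))[1]["img"].mean(2);c6=pickle.load(open("c6.pkl","rb"))[1]["img"].mean(2)
for n,g in(("c5",c5),("c6",c6),("t0",np.load("t0.npy")),("t1",np.load("s2.npy")),("t3",np.load("s3.npy"))):
    P=g if g.shape[0]<50 else g[228:245,236:257]
    print(n);print(P[3:17:2,2:18].round().astype(int))
E
```

```text
c5
[[189 184 174 111  29  45  43  47  41  32  69 151 182 189 188 193]
 [185 169 164 178 151 126 115 102  93 136 177 181 149 111 167 192]
 [189 155  94 105 156 181 177 182 185 177 135  83  49  85 168 191]
 [194 175 108  48  57  52  51  57  67  46  43  62  56  76 162 198]
 [191 195 142  53  67  65  67  69  73  43  55  71  66  63 153 192]
 [196 203 159  79  59  72  71  70  78  56  43  66  57  61 160 195]
 [141 110 110 103  72  62  56  61  59  51  37  48  89 113 100 161]]
c6
[[198 189 179 113  28  42  44  48  45  31  69 152 184 189 194 197]
 [183 178 170 181 156 130 118 106  95 142 184 187 151 113 170 196]
 [169 158  98 108 160 185 184 186 188 180 134  85  50  96 170 201]
 [199 181 110  49  60  53  52  61  66  46  49  61  60  80 167 203]
 [197 199 140  60  63  65  71  72  78  44  58  72  66  66 156 197]
 [203 207 162  81  66  71  75  76  77  58  48  67  60  60 163 203]
 [148 111 111 105  77  63  63  56  63  57  42  44  89 116 105 169]]
t0
[[192 192 184 125  33  28  23  24  26  22  17  12  87 167 198 197]
 [194 177 170 181 152 105  57  24  19  59 138 182 152 115 169 199]
 [191 159  95 108
[... 564 characters left out ...]
  53  56  60  80 164 202]
 [195 198 134  43  67  69  72  73  74  73  74  74  68  49 150 198]
 [202 207 151  60  65  71  73  75  76  76  76  72  61  64 159 200]
 [142 111 112 103  76  64  62  60  60  65  63  57  89 113 105 165]]
t3
[[ 28  28  28  28  29  26  29  28  29  29  27  28  28  27  25  39]
 [ 31  15  18  16  17  16  14  33  48  48  47  49  41  42 111 148]
 [195 159  98 106 162 188 189 187 186 177 138  86  55  92 171 195]
 [199 151  71  52  56  53  54  61  60  61  62  61  58  79 164 202]
 [196 198 142  56  65  69  69  73  73  74  72  72  67  64 155 198]
 [202 206 159  75  64  70  73  75  75  75  74  73  58  65 158 199]
 [143 111 111 103  76  64  62  59  59  67  64  55  89 114 103 164]]
```

step_arm([
  [[0, 0, 0, 0, 0, -3, 1], [0, 0, 0, 0, 0, -3, 1], [0, 0, 0, 0, 0, -3, 1], [0, 0, 0, 0, 0, -3, 1], [0, 0, 0, 0, 0, -3, 1], [0, 0, 0, 0, 0, -3, 1], [0, 0, 0, 0, 0, -3, 1], [0, 0, 0, 0, 0, -3, 1]],
])

```text
t: 24.4
ee_pos: [0.5895, 0.0684, 0.1911]
orientation: [[-0.289, 0.957, -0.0], [0.957, 0.289, -0.0], [-0.0, -0.0, -1.0]]
contact_force: [-0.7, -4.9, 0.1]
grip_width: 0.234
```

```bash
python3 sp.py s4.npy; python3 - <<'E'
import numpy as np
for n in "234": print(np.load(f"s{n}.npy")[258:266,246:252].round().astype(int).tolist())
E
```

```text
q6 -0.197 t 24.4 tz 0.105
thim [156 147 142 120  73  42  64  88  94  85  78  68  72  89  80  85 165 198
 196 195 196]
spin [[58.6, 50.1, 54.5, 56.6, 47.9], [37.8, 47.9, 55.2, 56.2, 61.5], [39.9, 48.2, 56.0, 51.8, 49.1], [40.7, 42.2, 44.0, 42.3, 32.4], [41.6, 41.1, 45.8, 29.2, 40.8]] row263 43.19 bg 52.57
[[103, 59, 57, 55, 44, 40], [113, 61, 55, 55, 48, 40], [58, 50, 55, 56, 50, 42], [39, 47, 55, 57, 49, 41], [41, 45, 56, 58, 45, 42], [40, 42, 44, 43, 32, 15], [40, 42, 44, 29, 40, 101], [43, 34, 15, 38, 103, 137]]
[[104, 57, 55, 54, 45, 38], [114, 60, 56, 56, 46, 41], [55, 49, 54, 55, 47, 42], [38, 50, 55, 55, 62, 53], [41, 48, 56, 51, 48, 44], [40, 43, 44, 42, 32, 16], [43, 42, 44, 29, 40, 103], [44, 34, 16, 37, 103, 136]]
[[104, 60, 55, 56, 45, 40], [115, 61, 56, 54, 48, 42], [59, 50, 54, 57, 48, 42], [38, 48, 55, 56, 61, 52], [40, 48, 56, 52, 49, 45], [41, 42, 44, 42, 32, 18], [42, 41, 46, 29, 41, 101], [45, 33, 15, 36, 103, 137]]
```

The spindle-foot patch is identical between the last two turns, after a change in the one before, and the knob torque has risen to about 0.1 N m. So it stalled between 1.40 and 1.82 rad of total turning, and the slip so far is 0.4–0.8 rad. I'll add 0.8 rad.

step_arm([
  [[0, 0, 0, 0, 0, -5.7, 1], [0, 0, 0, 0, 0, -5.7, 1], [0, 0, 0, 0, 0, -5.7, 1], [0, 0, 0, 0, 0, -5.7, 1], [0, 0, 0, 0, 0, -5.7, 1], [0, 0, 0, 0, 0, -5.7, 1], [0, 0, 0, 0, 0, -5.7, 1], [0, 0, 0, 0, 0, -5.7, 1]],
])

```text
t: 25.8
ee_pos: [0.5894, 0.0684, 0.1911]
orientation: [[0.482, 0.876, -0.001], [0.876, -0.482, -0.001], [-0.001, -0.0, -1.0]]
contact_force: [-0.6, -5.2, 0.8]
grip_width: 0.236
```

```bash
python3 sp.py s5.npy; python3 - <<'E'
import numpy as np
for n in "45": print(np.load(f"s{n}.npy")[258:266,246:252].round().astype(int).tolist())
E
```

```text
q6 0.6 t 25.8 tz 0.1
thim [195 195 197 160  77  44  68 101 110 108 111 115 112 100  79  86 166 199
 196 196 196]
spin [[56.0, 51.4, 53.9, 57.1, 51.1], [39.0, 48.5, 54.9, 55.8, 60.8], [42.1, 48.9, 56.1, 52.0, 49.2], [41.2, 42.5, 45.1, 42.7, 32.9], [42.1, 41.9, 45.0, 29.9, 40.9]] row263 43.9 bg 52.86
[[104, 60, 55, 56, 45, 40], [115, 61, 56, 54, 48, 42], [59, 50, 54, 57, 48, 42], [38, 48, 55, 56, 61, 52], [40, 48, 56, 52, 49, 45], [41, 42, 44, 42, 32, 18], [42, 41, 46, 29, 41, 101], [45, 33, 15, 36, 103, 137]]
[[103, 59, 55, 56, 46, 40], [116, 61, 56, 56, 47, 42], [56, 51, 54, 57, 51, 43], [39, 48, 55, 56, 61, 55], [42, 49, 56, 52, 49, 45], [41, 43, 45, 43, 33, 16], [42, 42, 45, 30, 41, 102], [44, 32, 17, 36, 103, 139]]
```

step_arm([
  [[0, 0, 0, 0, 0, 0, 0.7], [0, 0, 0, 0, 0, 0, 0.5], [0, 0, 0, 0, 0, 0, 0.5], [0, 0, 0.01, 0, 0, 0, 0.5], [0, 0, 0.03, 0, 0, 0, 0.5], [0, 0, 0.04, 0, 0, 0, 0.5], [-0.03, 0, 0.04, 0, 0, 0, 0.5], [-0.05, 0, 0.02, 0, 0, 0, 0.5]],
])

```text
t: 27.2
ee_pos: [0.5105, 0.0689, 0.3337]
orientation: [[0.481, 0.877, 0.004], [0.877, -0.481, 0.001], [0.003, 0.003, -1.0]]
contact_force: [0.3, 0.9, -0.2]
grip_width: 0.502
```

step_arm([
  [[-0.03, 0.03, 0, 0, 0, 0, 0.5], [-0.03, 0.03, 0, 0, 0, 0, 0.5], [-0.03, 0.03, 0, 0, 0, 0, 0.5], [0, 0.03, 0, 0, 0, 0, 0.5], [0, 0.03, 0, 0, 0, 0, 0.5], [0, 0.03, 0, 0, 0, 0, 0.5], [0, 0, 0, 0, 0, 0, 0.5], [0, 0, 0, 0, 0, 0, 0.5]],
])

```text
t: 28.2
ee_pos: [0.4196, 0.2482, 0.3314]
orientation: [[0.481, 0.877, 0.0], [0.877, -0.481, -0.0], [-0.0, 0.0, -1.0]]
contact_force: [-0.1, -0.1, 0.5]
grip_width: 0.499
```

```bash
python3 sp.py s6.npy; python3 - <<'E'
from h import *;import pickle
from station import arm
a=arm.capture("scene");c5=pickle.load(open("c5.pkl","rb"))[1]["img"].mean(2);g=np.load("s6.npy")
for n,q in(("c5",c5),("s6",g)): print(n,q[216:226,238:251].round().astype(int).tolist())
A=cv2.resize(a["img"][200:300,195:310],(690,600),interpolation=cv2.INTER_CUBIC)
cv2.imwrite("pics/fin.png",cv2.convertScaleAbs(A,alpha=1.4)[:,:,::-1])
E
```

```text
q6 1.012 t 28.2 tz 0.051
thim [181 181 183 150  99  91 100 101 100  99 102 106 103  91  73  78 153 185
 182 183 183]
spin [[52.5, 44.6, 51.5, 51.6, 44.2], [36.2, 42.4, 52.1, 51.3, 55.8], [38.6, 45.1, 51.2, 46.9, 45.2], [36.1, 39.3, 38.8, 39.7, 31.1], [37.9, 37.7, 40.7, 26.4, 36.5]] row263 39.23 bg 48.06
c5 [[118, 116, 121, 121, 120, 124, 154, 187, 189, 189, 187, 188, 190], [124, 122, 120, 122, 104, 62, 94, 167, 190, 189, 190, 188, 192], [121, 124, 111, 64, 62, 85, 117, 151, 171, 186, 191, 189, 194], [105, 70, 75, 113, 129, 135, 135, 141, 140, 165, 187, 193, 197], [84, 117, 136, 145, 140, 137, 138, 137, 135, 139, 169, 193, 189], [181, 181, 158, 141, 139, 125, 94, 115, 139, 136, 151, 180, 194], [189, 176, 149, 138, 136, 136, 85, 99, 138, 118, 105, 163, 192], [186, 166, 117, 115, 141, 142, 107, 90, 107, 80, 84, 159, 194], [190, 170, 99, 48, 76, 98, 93, 67, 60, 49, 52, 151, 195], [190, 192, 127, 27, 44, 58, 57, 53, 43, 38, 43, 150, 190]]
s6 [[111, 112, 112, 113, 114, 116, 147, 175, 179, 180, 180, 180, 180], [113, 114, 114, 117, 101, 59, 89, 158, 181, 178, 177, 178, 181], [114, 119, 101, 61, 45, 56, 109, 146, 161, 180, 183, 182, 185], [100, 64, 64, 100, 80, 67, 118, 130, 133, 152, 173, 181, 185], [76, 108, 127, 134, 108, 64, 98, 128, 128, 138, 166, 182, 182], [171, 171, 149, 131, 127, 104, 109, 129, 129, 133, 147, 173, 184], [181, 163, 136, 129, 132, 128, 127, 131, 135, 121, 104, 152, 183], [178, 146, 88, 109, 134, 134, 133, 134, 119, 75, 78, 154, 184], [180, 158, 86, 44, 74, 88, 88, 73, 61, 46, 46, 140, 183], [180, 182, 122, 22, 42, 54, 50, 43, 42, 33, 34, 139, 183]]
```

View pics/fin.png

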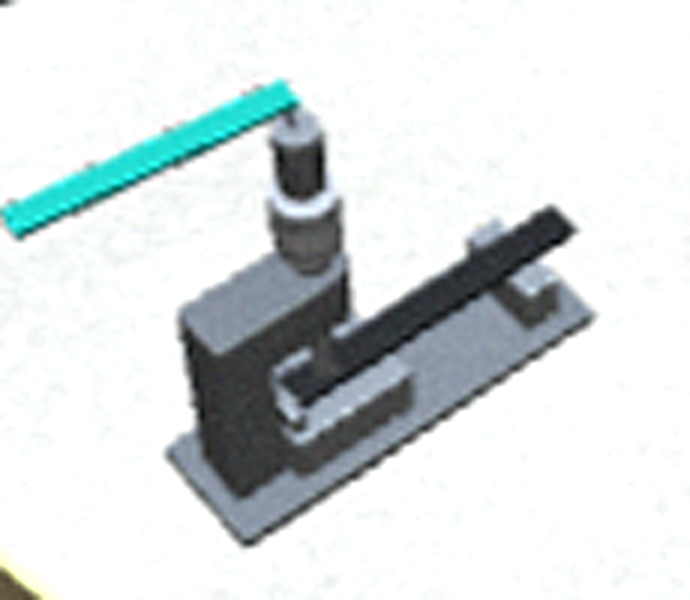

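The final view shows the strip lying straight on the rest and outrigger, tip near the stop at (295,395), with the spindle on it at (327,360). The knob's line has turned by about 174°, matching the commanded turn, so the grip on the knob did not slip. Handing in.

```bash
python3 -c "
from station import arm
print(arm.close_job())"
```

```text
the job is handed in; nothing more can be done
None
```

I laid the spacer strip flat on the rest, slid it under the spindle and pressed it on the stop pin at about 5–6 N. Then I turned the knob clockwise by 3.03 rad in one grip, let go, backed off and handed the job in at about 28.7 s.

**Last checks that agreed**
- The spindle foot looked the same in the images over the last 1.2 rad of turning, so the spindle was stalled on the strip.
- The knob torque read about 0.10 N m during that turning, which matches the ratchet slip level.
- The knob's line ended about 174° round, as commanded, so the fingers did not slip on it.
- The strip was still straight and at the stop in the final view, and the strip and gauge looked unchanged after the robot moved clear.

**Less certain**
- **Ratchet slip:** I worked it out rather than measured it. The spindle stalled somewhere between 1.40 and 1.82 rad of turning, so the slip is about 1.2–1.6 rad.
- **Thimble line:** it was hidden from the scene camera towards the end, so it could not confirm the stall.
- **Torque readings:** those taken with the arm still were too noisy to use.
- **Side load:** there was about 5 N sideways on the knob while turning, from slight off-centre gripping.
- **Bystanders:** I did not check them one by one at the end. The arm's path kept clear of them, and the turquoise strip by the gauge looked untouched.

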